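# Seat a chuck arbor in its taper sleeve and rack the set

## Task

Take the drill chuck out of the wooden rack, put its tapered shank into the loose steel sleeve that stands in the steel fitting block, and press or tap it home so firmly that friction alone holds the sleeve on the shank, never loading the block with more than 40 N. Then lift the pair out by the chuck alone, without holding the sleeve, stand it upright in the rack's large empty hole with the sleeve's flange resting on the wood, and let go. Do not disturb the bolt, the square and the mug.

Things in the scene. Friction and masses are not known exactly. Their poses are not given: they have to be found in the camera images.
- arbor: Loose drill chuck on a tapered shank, 0.19 to 0.25 kg, standing shank down in the rack's small hole. Origin at the shank's bottom tip, z up along the shank to the chuck. Shank 74 mm long, round, 17 mm diameter at the tip (chamfered), growing evenly to 28.8 mm (radius +0.08 mm per mm). Above it a 39 mm collar (z 74 to 79), then the chuck, up to z 135 mm.
- chuck_grip (a point): Point on the arbor's axis 99 mm above the shank tip, in the dark knurled steel chuck body (38 mm diameter, 79 to 118 mm above the tip): where to grip. Above it only a coned nose with three small jaws. With the pads here the fingertips stay clear of the sleeve.
- sleeve: Loose turned steel sleeve, 0.6 to 0.72 kg, standing in the fitting block's hole, flange on the block's top. Origin at the centre of the flange's top face, z up along the bore. Flange 51 mm diameter, 8 mm thick (z -8 to 0); tube below it 36.5 mm diameter down to z -72 mm. 1.8 mm of play all round in the block. It starts free and can be lifted straight out.
- bore_mouth (a point): Same point as the sleeve's origin: mouth of the bore. Entry 29 mm wide, then, some 3 to 19 mm down, a taper with the shank's slope, of unknown size: the shank binds when its tip is 49 to 66 mm below the flange top, to be felt, not measured; 25 N drives it 1 to 4 mm further (collar still clear). Merely resting it slips out when lifted; a push of 18 to 25 N down the axis makes it hold the sleeve.
- fitting_block: Fixed dark steel block 90 x 90 x 80 mm with a vertical 40 mm through hole in the middle and a screw head at each top corner. Origin at the centre of its underside, z up, top face at z 80 mm. It bears the sleeve's and the chuck's weight (about 9 N) besides any push, all counted in the limit.
- tool_rack: Fixed wooden block 85 mm (its x) by 170 mm (its y) by 80 mm high, origin at the centre of its underside, top face at z 80 mm. Two vertical holes: small 30 mm hole at y -42 mm, where the chuck stands at the start with its collar on the wood, and large 44 mm hole at y +42 mm, empty. The rack and the fitting block may stand either way round, left or right.
- rack_large_hole (a point): Centre of the mouth of the large 44 mm through hole, on the rack's top face (bottom of the hole is the bench, 80 mm below). The finished set stands here: the sleeve's tube has 3.8 mm of play all round, the flange rests on the wood, so that the sleeve's origin ends 8 mm above this point.
- block_hole (a point): Centre of the mouth of the fitting block's hole, on its top face.
- bolt_m20: Bystander: loose steel bolt with a hexagon head, 89 mm long, lying on the bench; origin under its middle.
- try_square: Bystander: loose engineer's square, 116 x 70 x 16 mm, lying flat on the bench; origin under its middle.
- enamel_mug: Bystander: loose cream enamel mug, 78 mm high, standing on the bench; origin under its middle.
There are look-alikes about, which are no part of the job. Leave any orange look-alike of the sleeve alone.

How it is judged:
By the outcome, as a careful person would: the job done as asked, in the order asked, and still so for the second after the job is handed in, with the robot touching nothing.
It also fails if it takes over 54 s, if anything falls off the work surface, if the arm or the gripper's body presses on something with over 40 N, if the wrist force passes 120 N, or if a joint passes its speed limit or range.

## Robot

A 6-joint arm with a two-finger parallel gripper is mounted at the origin on a cart in front of the work surface, level with it; the furniture and walls round the work are solid. World frame = base frame: x ahead of the robot, y to its left, z up, the work surface at z = 0. Lengths are in m, angles in rad, forces in N, time in s.
With the tool pointing down it reaches from about 0.425 to 0.95 m from the base axis. Payload 3.5 kg.
Tool frame: the origin (TCP) lies on the centre line of the jaws, within the pads' length; the fingertips stand 25 mm ahead of it and the grasp point (between the pads) lies 6 mm ahead of it (ctrl.finger_overhang is the distance from the TCP to the fingertips, in m); z points along the fingers, y is the line along which they close (so a half turn about z gives the same grasp; the last joint's range is limited). The gripper opens to 85 mm and grips with 20 to 120 N. Pads are 22 mm wide; open, the fingers measure 114 mm over their backs; the gripper's body (76 mm by 85 mm) begins 54 mm behind the grasp point. The pads swing forward as they close: fully open they stand 13 mm farther back than shut.
Start: joints at [1.085, 0.286, 1.577, -0, 1.279, -0.15], TCP at [0.222, 0.637, 0.256] pointing down, gripper open.
Joint ranges: [-2.77, 2.77], [-0.9, 2.22], [0.21, 2.48], [-1.53, 4.67], [0.24, 2.81], [-2.84, 2.84]. Speed limits (rad/s): [2.79, 2.79, 3.14, 3.14, 3.14, 3.14].

## Interface

Orientations are given as a unit quaternion [x, y, z, w].
In Python, from plant import get_state, imaging, job, ctrl gives the robot as it stands.
- The arm moves only by the tool jog_arm, never from a script. Its argument "increments" is a list of rows, each an object of numbers: "dx", "dy", "dz": the shift along the world's x, y, z each as a share of 12 cm, from -1 to 1; "ax", "ay", "az": the turn, a rotation vector about the world's x, y, z each as a share of pi/2 rad, from -1 to 1; "gripper": the gripper command: -1 is shut, 1 is fully open, values between are in proportion. A call has 1 to 10 rows; each row is the pose to reach, as a shift and turn from the pose commanded when the call began; what a row does not reach only later rows make up. A row lasts 1/10 s, in which the tool goes at most 50 mm and 8.59 degrees, less where a joint would pass 70% of its speed; a pose out of reach is approached as far as the arm can. A call with a number of a shift or a turn outside -1 to 1 is refused whole. A call with a gripper value outside its range is refused whole. The fingers move at their own pace and stop on an object; "force" is the grip in N (left out, the last holds). Time passes only in rows, so rows that repeat a pose let the fingers close. It gives the time, the measured TCP pose, the force, the opening and the grip force at its end, in the units of the state.
- get_state(): the state, without advancing time (a new reading comes with each control period).
- imaging.read_camera(name): name is "scene" or "top" or "wrist"; returns a dict with "frame" (400x640x3 uint8, blue, green, red), "depth" (400x640 float32, m along the optical axis (not along the pixel's ray), 0 where there is no reading), "camera_matrix" (3x3 intrinsics, pixels), "dist" ([k1, k2, p1, p2, k3] as OpenCV has them; the pictures are not rectified), "extrinsics" (4x4, takes a point from camera to world coordinates); the wrist camera has in their place "mount" (4x4, takes a point from camera to tool coordinates, whose origin is the TCP and whose axes are the flange's). Camera axes: x right, y up, looking along -z (the intrinsics and any distortion apply to the point x, -y, -z); pixel columns grow to the right and rows downward; lengths in m; the calibration is good to about 2 mm. A picture is of the moment at which its call begins: read the wrist's pose just before it.
- job.sign_off(): hands the job in; it is judged then, once.
The state is a dict: "time": time; "qpos": joint angles; "dq": joint speeds; "joint_efforts": joint torques, N m; "eef_pos": TCP position; "tcp_rot": TCP orientation; "contact_force": force on the tool from outside, world axes, zero at the start; "wrist_torque": the same for the moment, N m; "opening": opening from 0.0 (shut) to 1.0 (fully open); "finger_force": force on a finger pad.
Only numpy, scipy, OpenCV 4.12 (cv2) and the standard library are available. Lean on these libraries where they do the work, as an engineer would, in place of code of your own. Each camera call takes 0.05 s, during which the arm holds its last target. There are 200 camera calls.

## Working session

There is one attempt and no reset: what is moved stays moved. The work goes in short steps, Python scripts to look and compute and a tool call to move; the robot and the scene stay as the last step left them, time stands still between calls to the robot, and variables do not carry over. Pictures are saved under pics/ and viewed, at most 10 in all, crops included, and the job is handed in when it is done.

Besides the shell and the picture viewer there is one more tool, called after "Call:" as a command line: name --argument value ..., lists and objects as JSON in quotes. jog_arm: Moves the arm, as the interface text tells. Shift numbers are shares of 12 cm and turn numbers shares of pi/2 rad, none past 1 either way. Its arguments: {"type":"object","properties":{"increments":{"type":"array"},"force":{"type":"number"}},"required":["increments"]}

```bash
mkdir -p pics; cat > h.py <<'E'
import numpy as np, cv2
from plant import get_state, imaging, job, ctrl
from scipy.spatial.transform import Rotation as R
def shot(n):
    s=get_state(); c=imaging.read_camera(n)
    if n=='wrist':
        T=np.eye(4);T[:3,:3]=R.from_quat(s['tcp_rot']).as_matrix();T[:3,3]=s['eef_pos']
        c['T']=T@np.array(c['mount'])
    else: c['T']=np.array(c['extrinsics'])
    return c
def ray(c,u,v):
    p=cv2.undistortPoints(np.array([[[u,v]]],float),np.array(c['camera_matrix']),np.array(c['dist']))[0,0]
    return np.array([p[0],-p[1],-1.])
def at_z(c,u,v,z):
    d=c['T'][:3,:3]@ray(c,u,v);o=c['T'][:3,3]
    return o+d*(z-o[2])/d[2]
def at_d(c,u,v):
    return (c['T']@np.r_[ray(c,u,v)*c['depth'][int(v),int(u)],1])[:3]
E
python3 - <<'E'
from h import *
import pickle
s=get_state();print({k:np.round(v,3) for k,v in s.items()})
for n in('top','scene'):
    c=shot(n);pickle.dump(c,open(n+'.pkl','wb'));cv2.imwrite(f'pics/{n}0.png',c['frame'])
    print(c['T'].round(3))
E
```

```text
{'time': np.float64(0.0), 'qpos': array([ 1.085,  0.287,  1.578, -0.   ,  1.279, -0.15 ]), 'dq': array([ 0.001, -0.002,  0.002,  0.001,  0.004,  0.001]), 'joint_efforts': array([ 1.0000e-03, -4.0596e+01, -2.9264e+01, -0.0000e+00,  6.0000e-03,
       -0.0000e+00]), 'eef_pos': array([0.222, 0.637, 0.255]), 'tcp_rot': array([ 0.167,  0.986, -0.001, -0.   ]), 'contact_force': array([-0.094, -0.656, -0.448]), 'wrist_torque': array([-0.055,  0.019,  0.   ]), 'finger_force': np.float64(0.0), 'opening': np.float64(0.999)}
[[-0.016  0.996 -0.083  0.556]
 [-1.    -0.017 -0.009  0.133]
 [-0.01   0.082  0.997  0.955]
 [ 0.     0.     0.     1.   ]]
[[ 0.691  0.446 -0.569  0.015]
 [-0.723  0.4   -0.563 -0.461]
 [-0.023  0.8    0.599  0.703]
 [ 0.     0.     0.     1.   ]]
```

View pics/top0.png

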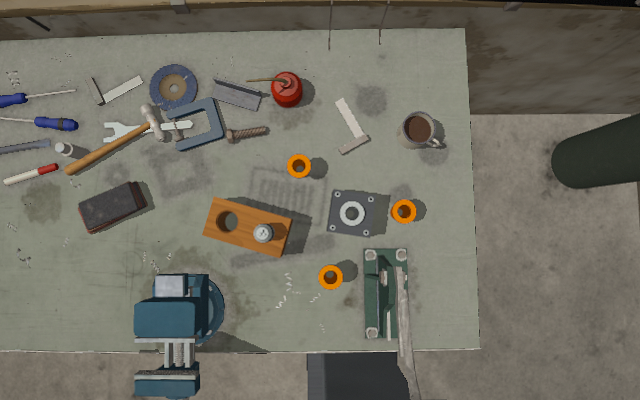

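View pics/scene0.png

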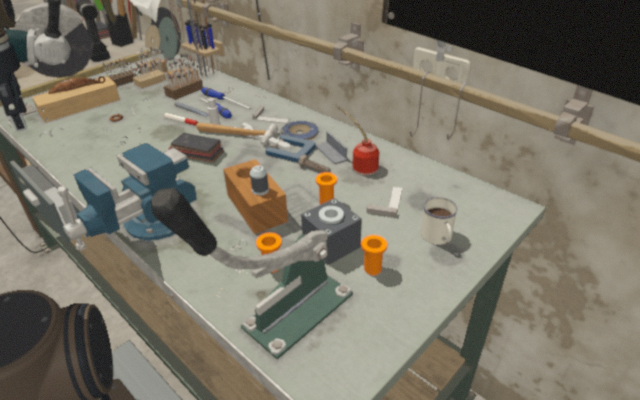

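The top view shows the rack at about (247,227), with the chuck at (262,233) and its large hole at (228,221). The steel sleeve is in the dark block at (352,213). These could be taken for the sleeve: orange ones at (299,166), (404,211) and (330,277), all rejected by colour, leaving the steel one at (352,213). The only other round tool near the chuck is the hammer head at (65,150). The arbor press, with a high lever at (388,300), is an obstacle.

```bash
python3 - <<'E'
from h import *
import pickle
c=pickle.load(open('top.pkl','rb'))
cv2.imwrite('pics/crop.png',cv2.resize(c['frame'][150:300,190:430],None,fx=3.3,fy=3.3,interpolation=cv2.INTER_CUBIC))
for n,u,v,z in [('chuck',262,233,.137),('hole',228,221,.08),('sleeve',352,213,.088),('or1',299,166,.08),('or2',404,211,.08),('or3',330,277,.08),('mug',418,130,.078)]:
    print(n,at_z(c,u,v,z).round(3),at_d(c,u,v).round(3))
for p in [(400,275),(402,300),(405,340),(408,380),(385,275),(375,330),(400,255),(372,255)]: print(p,at_d(c,*p).round(3))
E
```

```text
chuck [0.54  0.239 0.137] [0.54  0.238 0.139]
hole [0.565 0.317 0.08 ] [0.566 0.334 0.001]
sleeve [0.577 0.059 0.088] [ 0.579  0.051 -0.001]
or1 [0.678 0.167 0.08 ] [ 0.689  0.17  -0.001]
or2 [ 0.58  -0.051  0.08 ] [ 0.582 -0.065  0.011]
or3 [0.446 0.106 0.08 ] [0.438 0.104 0.012]
mug [ 0.751 -0.087  0.078] [ 0.757 -0.094  0.051]
(400, 275) [0.556 0.133 0.955]
(402, 300) [ 0.413 -0.023  0.171]
(405, 340) [ 0.346 -0.022  0.192]
(408, 380) [ 0.288 -0.019  0.225]
(385, 275) [0.456 0.002 0.138]
(375, 330) [0.321 0.008 0.017]
(400, 255) [ 0.484 -0.051  0.021]
(372, 255) [0.485 0.011 0.021]
```

View pics/crop.png

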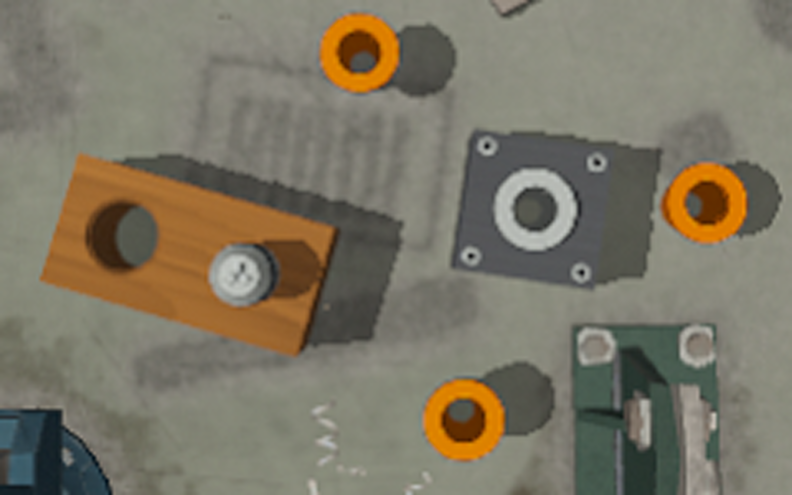

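The crop confirms the choice: the silver chuck is in the rack's small hole at crop (243,272), the empty large hole is at (121,236), and the steel sleeve is in the block at (536,208). Next I check how high the vise on the way is.

```bash
python3 - <<'E'
from h import *
import pickle
c=pickle.load(open('top.pkl','rb'))
P=np.array([at_d(c,u,v) for v in range(260,400,4) for u in range(120,230,4)])
P=P[P[:,2]<.9];i=P[:,2].argmax();print('vise',P[i].round(3),P[P[:,2]>.1].min(0).round(3),P[P[:,2]>.1].max(0).round(3))
P=np.array([at_d(c,u,v) for v in range(240,400,3) for u in range(360,420,3)])
P=P[(P[:,2]<.9)];i=P[:,2].argmax();print('press',P[i].round(3),P[P[:,2]>.1].min(0).round(3),P[P[:,2]>.1].max(0).round(3))
print(at_z(c,263.6,232.4,.141),at_z(c,226.7,221.5,.08),at_z(c,352.4,213,.088))
E
```

```text
vise [0.375 0.426 0.172] [0.216 0.361 0.1  ] [0.46  0.474 0.172]
press [ 0.268 -0.027  0.255] [ 0.265 -0.04   0.101] [0.475 0.01  0.255]
[0.54126228 0.23495497 0.141     ] [0.56390355 0.31981472 0.08      ] [0.57726568 0.05777118 0.088     ]
```

Call:
jog_arm --increments '[{"dx": 0.3,"dy": -0.3,"dz": 0.2},{"dx": 0.6,"dy": -0.6,"dz": 0.2},{"dx": 0.7,"dy": -0.9,"dz": 0.2},{"dx": 0.7,"dy": -0.9,"dz": 0.2}]'

```text
$.increments[0]: bad value
```

Call:
jog_arm --increments '[{"dx": 0.3,"dy": -0.3,"dz": 0.2,"ax": 0,"ay": 0,"az": 0,"gripper": 1},{"dx": 0.6,"dy": -0.6,"dz": 0.2,"ax": 0,"ay": 0,"az": 0,"gripper": 1},{"dx": 0.7,"dy": -0.9,"dz": 0.2,"ax": 0,"ay": 0,"az": 0,"gripper": 1},{"dx": 0.7,"dy": -0.9,"dz": 0.2,"ax": 0,"ay": 0,"az": 0,"gripper": 1}]'

```text
time: 0.5
eef_pos: [0.3083, 0.5255, 0.2795]
tcp_rot: [0.169, 0.986, -0.001, -0.0]
contact_force: [0.2, 0.7, -0.1]
opening: 0.999
finger_force: 0.0
```

Call:
jog_arm --increments '[{"dx": 0.3,"dy": -0.3,"dz": 0,"ax": 0,"ay": 0,"az": 0,"gripper": 1},{"dx": 0.6,"dy": -0.6,"dz": 0,"ax": 0,"ay": 0,"az": 0,"gripper": 1},{"dx": 0.9,"dy": -1,"dz": 0,"ax": 0,"ay": 0,"az": 0,"gripper": 1}]'

```text
time: 0.8
eef_pos: [0.408, 0.4182, 0.2799]
tcp_rot: [0.166, 0.986, 0.0, -0.0]
contact_force: [0.8, 0.7, 0.4]
opening: 0.998
finger_force: 0.0
```

Call:
jog_arm --increments '[{"dx": 0.3,"dy": -0.3,"dz": 0,"ax": 0,"ay": 0,"az": 0,"gripper": 1},{"dx": 0.6,"dy": -0.6,"dz": 0,"ax": 0,"ay": 0,"az": 0,"gripper": 1},{"dx": 0.8,"dy": -0.9,"dz": 0,"ax": 0,"ay": 0,"az": 0,"gripper": 1},{"dx": 0.8,"dy": -1,"dz": 0,"ax": 0,"ay": 0,"az": 0,"gripper": 1},{"dx": 0.8,"dy": -1,"dz": 0,"ax": 0,"ay": 0,"az": 0,"gripper": 1}]'

```text
time: 1.3
eef_pos: [0.5034, 0.2977, 0.2797]
tcp_rot: [0.168, 0.986, -0.0, -0.001]
contact_force: [-1.0, -0.9, -0.1]
opening: 0.998
finger_force: 0.0
```

```bash
python3 - <<'E'
from h import *
import pickle
c=shot('wrist');pickle.dump(c,open('w1.pkl','wb'));cv2.imwrite('pics/w1.png',c['frame'])
print(get_state()['eef_pos'],get_state()['qpos'].round(2),np.array(c['mount']).round(3))
E
```

```text
[0.5028948  0.29885521 0.27987536] [ 0.36  0.07  1.78  0.    1.29 -0.87] [[-0.001  0.95   0.311  0.08 ]
 [ 1.     0.001  0.    -0.   ]
 [-0.     0.311 -0.95  -0.117]
 [ 0.     0.     0.     1.   ]]
```

View pics/w1.png

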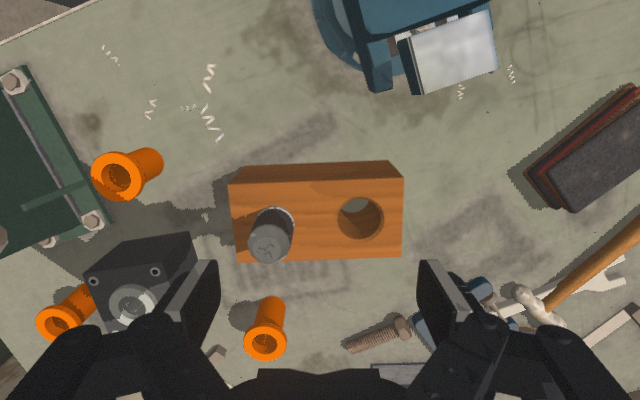

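The wrist view shows the chuck nose at (268,247), the large hole's mouth at (360,217) and the sleeve mouth at (130,302), partly hidden. The orange ones are clear of the path.

```bash
python3 - <<'E'
from h import *
import pickle
c=pickle.load(open('w1.pkl','rb'))
print(at_z(c,267.5,247,.1405),at_z(c,360.5,217.5,.08),at_z(c,130,303,.088), at_d(c,267,247))
# chuck body from depth points
for n in('w1','top'):
    c=pickle.load(open(n+'.pkl','rb'))
    vs,us=(range(195,270),range(235,305)) if n=='w1' else (range(215,245),range(250,280))
    P=np.array([at_d(c,u,v) for v in vs for u in us])
    t=P[(P[:,2]>.126)&(P[:,2]<.15)];print(n,len(t),(t.min(0)+t.max(0))/2,t.max(0)-t.min(0))
E
```

```text
[0.53498428 0.24170724 0.1405    ] [0.56094997 0.32126648 0.08      ] [0.56985291 0.06136928 0.088     ] [0.53585207 0.24054359 0.13809879]
w1 1243 [0.53883265 0.23915372 0.13408304] [0.03579549 0.0364709  0.01594857]
top 257 [0.54080635 0.23766189 0.13567723] [0.03342473 0.03575662 0.01927297]
```

Call:
jog_arm --increments '[{"dx": 0.15,"dy": -0.25,"dz": 0,"ax": 0,"ay": 0,"az": 0,"gripper": 1},{"dx": 0.3,"dy": -0.5,"dz": 0,"ax": 0,"ay": 0,"az": 0,"gripper": 1},{"dx": 0.3,"dy": -0.5,"dz": -0.3,"ax": 0,"ay": 0,"az": 0,"gripper": 1},{"dx": 0.3,"dy": -0.5,"dz": -0.6,"ax": 0,"ay": 0,"az": 0,"gripper": 1},{"dx": 0.3,"dy": -0.5,"dz": -0.8,"ax": 0,"ay": 0,"az": 0,"gripper": 1},{"dx": 0.3,"dy": -0.5,"dz": -0.8,"ax": 0,"ay": 0,"az": 0,"gripper": 1}]'

```text
time: 1.95
eef_pos: [0.5356, 0.2399, 0.1794]
tcp_rot: [0.166, 0.986, -0.002, -0.004]
contact_force: [-0.3, 0.4, -0.3]
opening: 1.004
finger_force: 0.0
```

Call:
jog_arm --increments '[{"dx": 0.02,"dy": 0,"dz": -0.25,"ax": 0,"ay": 0,"az": 0,"gripper": 1},{"dx": 0.02,"dy": 0,"dz": -0.5,"ax": 0,"ay": 0,"az": 0,"gripper": 1},{"dx": 0.02,"dy": 0,"dz": -0.56,"ax": 0,"ay": 0,"az": 0,"gripper": 1},{"dx": 0.02,"dy": 0,"dz": -0.56,"ax": 0,"ay": 0,"az": 0,"gripper": 1},{"dx": 0.02,"dy": 0,"dz": -0.56,"ax": 0,"ay": 0,"az": 0,"gripper": 0.3},{"dx": 0.02,"dy": 0,"dz": -0.56,"ax": 0,"ay": 0,"az": 0,"gripper": 0},{"dx": 0.02,"dy": 0,"dz": -0.56,"ax": 0,"ay": 0,"az": 0,"gripper": 0}]' --force 80

```text
time: 2.65
eef_pos: [0.5426, 0.2391, 0.119]
tcp_rot: [0.167, 0.986, 0.001, 0.001]
contact_force: [0.6, 0.3, -0.1]
opening: 0.516
finger_force: 0.0
```

Call:
jog_arm --increments '[{"dx": 0,"dy": 0,"dz": 0,"ax": 0,"ay": 0,"az": 0,"gripper": -1},{"dx": 0,"dy": 0,"dz": 0,"ax": 0,"ay": 0,"az": 0,"gripper": -1},{"dx": 0,"dy": 0,"dz": 0,"ax": 0,"ay": 0,"az": 0,"gripper": -1},{"dx": 0,"dy": 0,"dz": 0,"ax": 0,"ay": 0,"az": 0,"gripper": -1},{"dx": 0,"dy": 0,"dz": 0,"ax": 0,"ay": 0,"az": 0,"gripper": -1}]'

```text
time: 3.15
eef_pos: [0.5427, 0.239, 0.1189]
tcp_rot: [0.167, 0.986, 0.001, 0.001]
contact_force: [-0.3, -0.2, 6.2]
opening: 0.414
finger_force: 80.0
```

Call:
jog_arm --increments '[{"dx": 0,"dy": 0,"dz": 0,"ax": 0,"ay": 0,"az": 0,"gripper": 0.2},{"dx": 0,"dy": 0,"dz": 0,"ax": 0,"ay": 0,"az": 0,"gripper": 0.2},{"dx": 0,"dy": 0,"dz": -0.06,"ax": 0,"ay": 0,"az": 0,"gripper": 0.2},{"dx": 0,"dy": 0,"dz": -0.06,"ax": 0,"ay": 0,"az": 0,"gripper": 0.2},{"dx": 0,"dy": 0,"dz": -0.06,"ax": 0,"ay": 0,"az": 0,"gripper": -1},{"dx": 0,"dy": 0,"dz": -0.06,"ax": 0,"ay": 0,"az": 0,"gripper": -1},{"dx": 0,"dy": 0,"dz": -0.06,"ax": 0,"ay": 0,"az": 0,"gripper": -1},{"dx": 0,"dy": 0,"dz": -0.06,"ax": 0,"ay": 0,"az": 0,"gripper": -1},{"dx": 0,"dy": 0,"dz": -0.06,"ax": 0,"ay": 0,"az": 0,"gripper": -1}]'

```text
time: 4.05
eef_pos: [0.5414, 0.2387, 0.1095]
tcp_rot: [0.167, 0.986, -0.0, -0.0]
contact_force: [0.2, 0.7, -3.1]
opening: 0.421
finger_force: 79.8
```

Call:
jog_arm --increments '[{"dx": 0,"dy": 0,"dz": 0.2,"ax": 0,"ay": 0,"az": 0,"gripper": -1},{"dx": 0,"dy": 0,"dz": 0.5,"ax": 0,"ay": 0,"az": 0,"gripper": -1},{"dx": 0,"dy": 0,"dz": 0.8,"ax": 0,"ay": 0,"az": 0,"gripper": -1},{"dx": 0,"dy": 0,"dz": 1,"ax": 0,"ay": 0,"az": 0,"gripper": -1},{"dx": 0,"dy": 0,"dz": 1,"ax": 0,"ay": 0,"az": 0,"gripper": -1},{"dx": 0,"dy": 0,"dz": 1,"ax": 0,"ay": 0,"az": 0,"gripper": -1}]'

```text
time: 4.65
eef_pos: [0.5414, 0.2386, 0.2294]
tcp_rot: [0.167, 0.986, -0.0, -0.0]
contact_force: [-0.3, 0.8, -3.1]
opening: 0.414
finger_force: 80.1
```

Call:
jog_arm --increments '[{"dx": 0,"dy": -0.3,"dz": 0,"ax": 0,"ay": 0,"az": 0,"gripper": -1},{"dx": 0.1,"dy": -0.6,"dz": 0,"ax": 0,"ay": 0,"az": 0,"gripper": -1},{"dx": 0.1,"dy": -0.9,"dz": 0,"ax": 0,"ay": 0,"az": 0,"gripper": -1},{"dx": 0.1,"dy": -1,"dz": 0,"ax": 0,"ay": 0,"az": 0,"gripper": -1},{"dx": 0.1,"dy": -1,"dz": 0,"ax": 0,"ay": 0,"az": 0,"gripper": -1},{"dx": 0.1,"dy": -1,"dz": 0,"ax": 0,"ay": 0,"az": 0,"gripper": -1}]'

```text
time: 5.25
eef_pos: [0.5529, 0.1192, 0.2283]
tcp_rot: [0.167, 0.986, 0.0, -0.001]
contact_force: [-0.8, -0.5, -2.2]
opening: 0.413
finger_force: 80.7
```

```bash
python3 - <<'E'
from h import *
import pickle
c=shot('wrist');pickle.dump(c,open('w2.pkl','wb'));cv2.imwrite('pics/w2.png',c['frame'])
s=get_state();print(s['eef_pos'],s['contact_force'],s['wrist_torque'])
E
```

```text
[0.55310802 0.11965174 0.22879218] [ 0.40280997  0.38090661 -1.91009807] [ 0.01944759 -0.01176706  0.03138664]
```

View pics/w2.png

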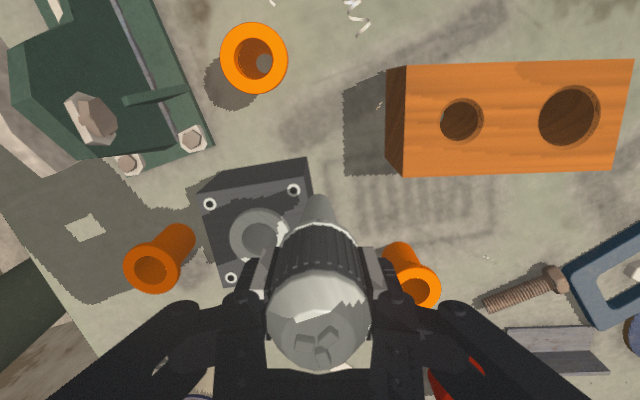

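The wrist view shows the chuck held straight, nose at (317,340) and shank tip near (318,200). The block's screws are at (210,204), (294,190) and (230,278), and the sleeve's flange is centred at about (260,236). The large hole is at (569,116) and the emptied small hole at (461,120).

```bash
python3 - <<'E'
from h import *
import pickle
from scipy.optimize import least_squares
c=pickle.load(open('w2.pkl','rb'))
a,b=at_z(c,294,190,.082),at_z(c,230,278,.082);print('block',(a+b)/2,np.linalg.norm(a-b),at_z(c,210,204,.082),'sleeve',at_z(c,260,236,.088))
print('hole',at_z(c,569,116,.08),'small',at_z(c,461,120,.08))
M=np.array(c['mount'])
us,vs=np.meshgrid(range(260,380,2),range(190,340,2))
P=np.array([(M@np.r_[ray(c,u,v)*c['depth'][v,u],1])[:3] for u,v in zip(us.ravel(),vs.ravel()) if c['depth'][v,u]>0])
for lo,hi in((-.012,.0),(0,.012),(.012,.023),(.035,.055),(.055,.08),(.08,.1)):
    q=P[(P[:,2]>lo)&(P[:,2]<hi)&(np.hypot(P[:,0],P[:,1])<.023)]
    if len(q)<15: print(lo,len(q));continue
    r=least_squares(lambda t:np.hypot(q[:,0]-t[0],q[:,1]-t[1])-t[2],[0,0,.015],loss='soft_l1',f_scale=.001)
    print(lo,len(q),r.x.round(4))
E
```

```text
block [0.57597545 0.05953214 0.082     ] 0.09927740549468403 [0.53602465 0.03143457 0.082     ] sleeve [0.57358519 0.06107568 0.088     ]
hole [0.56193211 0.31922915 0.08      ] small [0.53775144 0.23933325 0.08      ]
-0.012 452 [-0.0003 -0.0003  0.0206]
0 336 [-0.0015 -0.0002  0.0216]
0.012 216 [-0.0006 -0.0002  0.0208]
0.035 39 [ 0.0025 -0.0004  0.0117]
0.055 83 [ 0.0019 -0.0003  0.0109]
0.08 46 [ 0.0016 -0.0001  0.0092]
```

Call:
jog_arm --increments '[{"dx": 0.1,"dy": -0.25,"dz": 0,"ax": 0,"ay": 0,"az": 0,"gripper": -1},{"dx": 0.19,"dy": -0.5,"dz": 0,"ax": 0,"ay": 0,"az": 0,"gripper": -1},{"dx": 0.19,"dy": -0.5,"dz": 0,"ax": 0,"ay": 0,"az": 0,"gripper": -1},{"dx": 0.19,"dy": -0.5,"dz": -0.2,"ax": 0,"ay": 0,"az": 0,"gripper": -1},{"dx": 0.19,"dy": -0.5,"dz": -0.3,"ax": 0,"ay": 0,"az": 0,"gripper": -1},{"dx": 0.19,"dy": -0.5,"dz": -0.4,"ax": 0,"ay": 0,"az": 0,"gripper": -1},{"dx": 0.19,"dy": -0.5,"dz": -0.45,"ax": 0,"ay": 0,"az": 0,"gripper": -1},{"dx": 0.19,"dy": -0.5,"dz": -0.45,"ax": 0,"ay": 0,"az": 0,"gripper": -1},{"dx": 0.19,"dy": -0.5,"dz": -0.45,"ax": 0,"ay": 0,"az": 0,"gripper": -1}]'

```text
time: 6.2
eef_pos: [0.5767, 0.059, 0.1764]
tcp_rot: [0.167, 0.986, 0.0, 0.0]
contact_force: [-0.3, 0.3, -1.2]
opening: 0.419
finger_force: 80.8
```

```bash
python3 - <<'E'
from h import *
s=get_state();print(s['eef_pos'],s['contact_force'],s['wrist_torque'])
c=shot('wrist');cv2.imwrite('pics/w3.png',c['frame'])
print(c['depth'][150:260:8,320].round(3))
E
```

```text
[0.57671798 0.05898881 0.17638357] [-0.2941451   0.28968646 -1.2113266 ] [ 0.05366217 -0.04227881  0.00021836]
[0.214 0.218 0.219 0.217 0.213 0.215 0.217 0.197 0.182 0.155 0.148 0.14
 0.134 0.128]
```

View pics/w3.png

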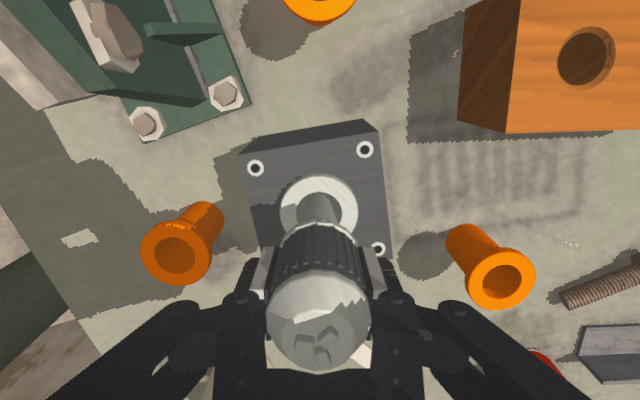

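The shank (axis at column 321) is inside the flange ring (centre about (319,212)), already 15 mm in and centred, with the orange ones clear. I keep lowering, feeling for the bind.

Call:
jog_arm --increments '[{"dx": 0,"dy": 0,"dz": -0.08,"ax": 0,"ay": 0,"az": 0,"gripper": -1},{"dx": 0,"dy": 0,"dz": -0.15,"ax": 0,"ay": 0,"az": 0,"gripper": -1},{"dx": 0,"dy": 0,"dz": -0.2,"ax": 0,"ay": 0,"az": 0,"gripper": -1},{"dx": 0,"dy": 0,"dz": -0.24,"ax": 0,"ay": 0,"az": 0,"gripper": -1},{"dx": 0,"dy": 0,"dz": -0.24,"ax": 0,"ay": 0,"az": 0,"gripper": -1},{"dx": 0,"dy": 0,"dz": -0.24,"ax": 0,"ay": 0,"az": 0,"gripper": -1}]'

```text
time: 6.85
eef_pos: [0.5769, 0.0587, 0.1471]
tcp_rot: [0.167, 0.986, 0.0, 0.001]
contact_force: [2.9, 0.5, -2.3]
opening: 0.416
finger_force: 80.4
```

Call:
jog_arm --increments '[{"dx": 0,"dy": 0,"dz": -0.01,"ax": 0,"ay": 0,"az": 0,"gripper": -1},{"dx": 0,"dy": 0,"dz": -0.02,"ax": 0,"ay": 0,"az": 0,"gripper": -1},{"dx": 0,"dy": 0,"dz": -0.02,"ax": 0,"ay": 0,"az": 0,"gripper": -1}]'

```text
time: 7.15
eef_pos: [0.577, 0.0587, 0.1451]
tcp_rot: [0.167, 0.986, 0.0, 0.001]
contact_force: [3.3, 0.5, -1.2]
opening: 0.413
finger_force: 80.3
```

Call:
jog_arm --increments '[{"dx": 0,"dy": 0,"dz": -0.01,"ax": 0,"ay": 0,"az": 0,"gripper": -1},{"dx": 0,"dy": 0,"dz": -0.02,"ax": 0,"ay": 0,"az": 0,"gripper": -1},{"dx": 0,"dy": 0,"dz": -0.02,"ax": 0,"ay": 0,"az": 0,"gripper": -1}]'

```text
time: 7.45
eef_pos: [0.577, 0.0587, 0.1426]
tcp_rot: [0.167, 0.986, 0.0, 0.001]
contact_force: [4.2, 0.2, -0.8]
opening: 0.416
finger_force: 80.3
```

Call:
jog_arm --increments '[{"dx": 0.01,"dy": 0,"dz": 0,"ax": 0,"ay": 0,"az": 0,"gripper": -1},{"dx": 0.01,"dy": 0,"dz": -0.01,"ax": 0,"ay": 0,"az": 0,"gripper": -1},{"dx": 0.01,"dy": 0,"dz": -0.01,"ax": 0,"ay": 0,"az": 0,"gripper": -1}]'

```text
time: 7.75
eef_pos: [0.5774, 0.0587, 0.1407]
tcp_rot: [0.167, 0.986, -0.0, -0.0]
contact_force: [3.5, 0.8, -2.0]
opening: 0.42
finger_force: 80.3
```

Call:
jog_arm --increments '[{"dx": 0,"dy": 0,"dz": -0.01,"ax": 0,"ay": 0,"az": 0,"gripper": -1},{"dx": 0,"dy": 0,"dz": -0.01,"ax": 0,"ay": 0,"az": 0,"gripper": -1}]'

```text
time: 7.95
eef_pos: [0.5775, 0.0587, 0.1396]
tcp_rot: [0.167, 0.986, -0.0, -0.0]
contact_force: [3.3, 0.3, -1.6]
opening: 0.418
finger_force: 80.3
```

Call:
jog_arm --increments '[{"dx": 0.01,"dy": 0,"dz": 0,"ax": 0,"ay": 0,"az": 0,"gripper": -1},{"dx": 0.01,"dy": 0,"dz": -0.01,"ax": 0,"ay": 0,"az": 0,"gripper": -1},{"dx": 0.01,"dy": 0,"dz": -0.01,"ax": 0,"ay": 0,"az": 0,"gripper": -1}]'

```text
time: 8.25
eef_pos: [0.5781, 0.0587, 0.1381]
tcp_rot: [0.167, 0.986, -0.0, -0.001]
contact_force: [1.2, -0.1, -1.3]
opening: 0.415
finger_force: 80.3
```

Call:
jog_arm --increments '[{"dx": 0,"dy": 0,"dz": -0.01,"ax": 0,"ay": 0,"az": 0,"gripper": -1},{"dx": 0,"dy": 0,"dz": -0.01,"ax": 0,"ay": 0,"az": 0,"gripper": -1}]'

```text
time: 8.45
eef_pos: [0.5782, 0.0587, 0.1376]
tcp_rot: [0.167, 0.986, -0.0, -0.001]
contact_force: [-1.6, -1.6, 1.6]
opening: 0.415
finger_force: 80.3
```

Call:
jog_arm --increments '[{"dx": 0,"dy": 0,"dz": -0.005,"ax": 0,"ay": 0,"az": 0,"gripper": -1},{"dx": 0,"dy": 0,"dz": -0.005,"ax": 0,"ay": 0,"az": 0,"gripper": -1}]'

```text
time: 8.65
eef_pos: [0.5784, 0.0587, 0.1374]
tcp_rot: [0.167, 0.986, -0.0, -0.001]
contact_force: [-4.3, -0.4, 5.6]
opening: 0.413
finger_force: 80.6
```

Call:
jog_arm --increments '[{"dx": 0,"dy": 0,"dz": -0.005,"ax": 0,"ay": 0,"az": 0,"gripper": -1},{"dx": 0,"dy": 0,"dz": -0.005,"ax": 0,"ay": 0,"az": 0,"gripper": -1}]'

```text
time: 8.85
eef_pos: [0.5785, 0.0586, 0.1371]
tcp_rot: [0.167, 0.986, -0.0, -0.001]
contact_force: [-5.4, 0.2, 6.8]
opening: 0.417
finger_force: 80.9
```

Call:
jog_arm --increments '[{"dx": -0.007,"dy": 0,"dz": -0.003,"ax": 0,"ay": 0,"az": 0,"gripper": -1},{"dx": -0.007,"dy": 0,"dz": -0.005,"ax": 0,"ay": 0,"az": 0,"gripper": -1},{"dx": -0.007,"dy": 0,"dz": -0.005,"ax": 0,"ay": 0,"az": 0,"gripper": -1}]'

```text
time: 9.15
eef_pos: [0.5783, 0.0586, 0.1371]
tcp_rot: [0.167, 0.986, -0.0, 0.0]
contact_force: [-4.7, -0.5, 7.0]
opening: 0.413
finger_force: 80.9
```

Call:
jog_arm --increments '[{"dx": -0.003,"dy": 0,"dz": -0.005,"ax": 0,"ay": 0,"az": 0,"gripper": -1},{"dx": -0.003,"dy": 0,"dz": -0.005,"ax": 0,"ay": 0,"az": 0,"gripper": -1}]'

```text
time: 9.35
eef_pos: [0.5782, 0.0587, 0.1369]
tcp_rot: [0.167, 0.986, -0.0, 0.001]
contact_force: [-3.4, -0.3, 8.5]
opening: 0.41
finger_force: 81.0
```

Call:
jog_arm --increments '[{"dx": -0.007,"dy": 0,"dz": -0.007,"ax": 0,"ay": 0,"az": 0,"gripper": -1},{"dx": -0.007,"dy": 0,"dz": -0.013,"ax": 0,"ay": 0,"az": 0,"gripper": -1},{"dx": -0.007,"dy": 0,"dz": -0.013,"ax": 0,"ay": 0,"az": 0,"gripper": -1}]'

```text
time: 9.65
eef_pos: [0.5781, 0.0586, 0.1365]
tcp_rot: [0.167, 0.986, 0.0, 0.001]
contact_force: [-4.8, -0.4, 12.2]
opening: 0.414
finger_force: 81.3
```

Call:
jog_arm --increments '[{"dx": -0.005,"dy": 0,"dz": -0.006,"ax": 0,"ay": 0,"az": 0,"gripper": -1},{"dx": -0.005,"dy": 0,"dz": -0.01,"ax": 0,"ay": 0,"az": 0,"gripper": -1},{"dx": -0.005,"dy": 0,"dz": -0.01,"ax": 0,"ay": 0,"az": 0,"gripper": -1}]'

```text
time: 9.95
eef_pos: [0.5781, 0.0586, 0.1363]
tcp_rot: [0.167, 0.986, 0.0, 0.002]
contact_force: [-5.1, -0.5, 14.0]
opening: 0.413
finger_force: 81.5
```

Call:
jog_arm --increments '[{"dx": -0.012,"dy": 0,"dz": -0.007,"ax": 0,"ay": 0,"az": 0,"gripper": -1},{"dx": -0.012,"dy": 0,"dz": -0.015,"ax": 0,"ay": 0,"az": 0,"gripper": -1},{"dx": -0.012,"dy": 0,"dz": -0.015,"ax": 0,"ay": 0,"az": 0,"gripper": -1}]'

```text
time: 10.25
eef_pos: [0.5778, 0.0586, 0.1358]
tcp_rot: [0.167, 0.986, 0.0, 0.004]
contact_force: [-3.9, -0.2, 17.5]
opening: 0.414
finger_force: 82.0
```

Call:
jog_arm --increments '[{"dx": -0.005,"dy": 0,"dz": -0.006,"ax": 0,"ay": 0,"az": 0,"gripper": -1},{"dx": -0.005,"dy": 0,"dz": -0.01,"ax": 0,"ay": 0,"az": 0,"gripper": -1},{"dx": -0.005,"dy": 0,"dz": -0.01,"ax": 0,"ay": 0,"az": 0,"gripper": -1}]'

```text
time: 10.55
eef_pos: [0.5778, 0.0586, 0.1356]
tcp_rot: [0.167, 0.986, 0.0, 0.004]
contact_force: [-4.7, -0.3, 20.4]
opening: 0.413
finger_force: 82.1
```

Call:
jog_arm --increments '[{"dx": -0.005,"dy": 0,"dz": -0.006,"ax": 0,"ay": 0,"az": 0,"gripper": -1},{"dx": -0.008,"dy": 0,"dz": -0.014,"ax": 0,"ay": 0,"az": 0,"gripper": -1},{"dx": -0.008,"dy": 0,"dz": -0.014,"ax": 0,"ay": 0,"az": 0,"gripper": -1},{"dx": -0.008,"dy": 0,"dz": -0.014,"ax": 0,"ay": 0,"az": 0,"gripper": -1}]'

```text
time: 10.95
eef_pos: [0.5778, 0.0586, 0.1353]
tcp_rot: [0.167, 0.986, 0.001, 0.005]
contact_force: [-3.8, 1.5, 24.3]
opening: 0.419
finger_force: 82.6
```

Call:
jog_arm --increments '[{"dx": 0.01,"dy": 0,"dz": 0.03,"ax": 0,"ay": 0,"az": 0,"gripper": -1},{"dx": 0.02,"dy": 0,"dz": 0.06,"ax": 0,"ay": 0,"az": 0,"gripper": -1},{"dx": 0.02,"dy": 0,"dz": 0.09,"ax": 0,"ay": 0,"az": 0,"gripper": -1},{"dx": 0.02,"dy": 0,"dz": 0.13,"ax": 0,"ay": 0,"az": 0,"gripper": -1},{"dx": 0.02,"dy": 0,"dz": 0.17,"ax": 0,"ay": 0,"az": 0,"gripper": -1},{"dx": 0.02,"dy": 0,"dz": 0.2,"ax": 0,"ay": 0,"az": 0,"gripper": -1},{"dx": 0.02,"dy": 0,"dz": 0.2,"ax": 0,"ay": 0,"az": 0,"gripper": -1}]'

```text
time: 11.65
eef_pos: [0.5759, 0.0591, 0.1489]
tcp_rot: [0.167, 0.986, 0.001, 0.001]
contact_force: [5.9, 1.6, -9.1]
opening: 0.418
finger_force: 81.3
```

Call:
jog_arm --increments '[{"dx": 0.015,"dy": 0,"dz": 0.03,"ax": 0,"ay": 0,"az": 0,"gripper": -1},{"dx": 0.015,"dy": 0,"dz": 0.1,"ax": 0,"ay": 0,"az": 0,"gripper": -1},{"dx": 0.015,"dy": 0,"dz": 0.1,"ax": 0,"ay": 0,"az": 0,"gripper": -1}]'

```text
time: 11.95
eef_pos: [0.5766, 0.0591, 0.1614]
tcp_rot: [0.167, 0.986, 0.0, -0.001]
contact_force: [2.9, 0.8, -8.2]
opening: 0.414
finger_force: 81.2
```

Call:
jog_arm --increments '[{"dx": 0.006,"dy": 0,"dz": 0.1,"ax": 0,"ay": 0,"az": 0,"gripper": -1},{"dx": 0.006,"dy": 0,"dz": 0.25,"ax": 0,"ay": 0,"az": 0,"gripper": -1},{"dx": 0.006,"dy": 0,"dz": 0.4,"ax": 0,"ay": 0,"az": 0,"gripper": -1},{"dx": 0.006,"dy": 0,"dz": 0.55,"ax": 0,"ay": 0,"az": 0,"gripper": -1},{"dx": 0.006,"dy": 0,"dz": 0.7,"ax": 0,"ay": 0,"az": 0,"gripper": -1},{"dx": 0.006,"dy": 0,"dz": 0.85,"ax": 0,"ay": 0,"az": 0,"gripper": -1},{"dx": 0.006,"dy": 0,"dz": 0.85,"ax": 0,"ay": 0,"az": 0,"gripper": -1},{"dx": 0.006,"dy": 0,"dz": 0.85,"ax": 0,"ay": 0,"az": 0,"gripper": -1}]'

```text
time: 12.75
eef_pos: [0.5768, 0.0587, 0.2637]
tcp_rot: [0.167, 0.986, -0.0, -0.002]
contact_force: [-0.7, 1.0, -9.9]
opening: 0.412
finger_force: 82.4
```

```bash
python3 - <<'E'
from h import *
import pickle
s=get_state();print(s['eef_pos'],s['contact_force'],s['tcp_rot'])
c=shot('wrist');pickle.dump(c,open('w4.pkl','wb'));cv2.imwrite('pics/w4.png',c['frame'])
E
```

```text
[0.57684439 0.05868019 0.26367794] [-0.70413352  0.98637645 -9.90832144] [ 1.67077909e-01  9.85941367e-01 -3.85083872e-04 -2.10843514e-03]
```

View pics/w4.png

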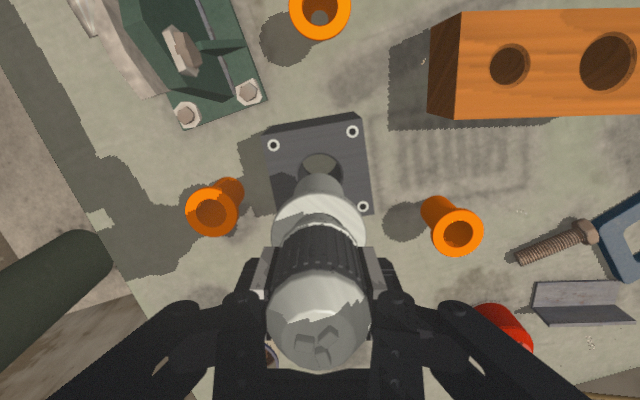

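The sleeve hangs on the shank: its flange is at (318,215), with the empty block hole behind it at (321,165). I fit the sleeve's axis in the tool frame, then go toward the rack.

```bash
cat > fit.py <<'E'
from h import *
from scipy.optimize import least_squares
def axis(c):
    M=np.array(c['mount']); us,vs=np.meshgrid(range(250,390,2),range(140,300,2))
    P=np.array([(M@np.r_[ray(c,u,v)*c['depth'][v,u],1])[:3] for u,v in zip(us.ravel(),vs.ravel()) if c['depth'][v,u]>0])
    for lo,hi,r in((-.01,.018,.019),(.045,.0485,.0),(.050,.056,.0255),(.060,.085,.01825),(.085,.115,.01825)):
        q=P[(P[:,2]>lo)&(P[:,2]<hi)&(np.hypot(P[:,0],P[:,1])<.03)]
        if len(q)<10: print(lo,len(q));continue
        f=least_squares(lambda t:np.hypot(q[:,0]-t[0],q[:,1]-t[1])-r,[0,0],loss='soft_l1',f_scale=.001)
        print(lo,len(q),f.x.round(4),'max x',q[:,0].max().round(4),'y',q[:,1].min().round(4),q[:,1].max().round(4))
E
python3 - <<'E'
from fit import *; import pickle
c=pickle.load(open('w4.pkl','rb'));axis(c)
print(at_z(c,509.5,65.5,.08),at_z(c,608,61.5,.08),at_z(c,321,164,.08))
E
```

```text
-0.01 1097 [ 0.0018 -0.0003] max x 0.0215 y -0.0292 0.0289
0.045 308 [ 0.0171 -0.0012] max x 0.0268 y -0.0249 0.0238
0.05 99 [ 0.0011 -0.0003] max x 0.0273 y -0.0235 0.024
0.06 20 [0.0015 0.0013] max x 0.0204 y -0.0141 0.0132
0.085 133 [ 0.0015 -0.0001] max x 0.02 y -0.0166 0.0169
[0.53877887 0.23905878 0.08      ] [0.56216722 0.31901724 0.08      ] [0.56625298 0.06435941 0.08      ]
```

Call:
jog_arm --increments '[{"dx": 0,"dy": 0.2,"dz": 0,"ax": 0,"ay": 0,"az": 0,"gripper": -1},{"dx": 0,"dy": 0.5,"dz": 0,"ax": 0,"ay": 0,"az": 0,"gripper": -1},{"dx": 0,"dy": 0.8,"dz": 0,"ax": 0,"ay": 0,"az": 0,"gripper": -1},{"dx": 0,"dy": 1,"dz": 0,"ax": 0,"ay": 0,"az": 0,"gripper": -1},{"dx": 0,"dy": 1,"dz": 0,"ax": 0,"ay": 0,"az": 0,"gripper": -1}]'

```text
time: 13.3
eef_pos: [0.5764, 0.1818, 0.2628]
tcp_rot: [0.165, 0.986, 0.0, -0.003]
contact_force: [0.4, -1.1, -8.3]
opening: 0.412
finger_force: 83.1
```

Call:
jog_arm --increments '[{"dx": -0.05,"dy": 0.2,"dz": 0,"ax": 0,"ay": 0,"az": 0,"gripper": -1},{"dx": -0.1,"dy": 0.5,"dz": 0,"ax": 0,"ay": 0,"az": 0,"gripper": -1},{"dx": -0.1,"dy": 0.8,"dz": 0,"ax": 0,"ay": 0,"az": 0,"gripper": -1},{"dx": -0.1,"dy": 0.95,"dz": 0,"ax": 0,"ay": 0,"az": 0,"gripper": -1},{"dx": -0.1,"dy": 1,"dz": 0,"ax": 0,"ay": 0,"az": 0,"gripper": -1},{"dx": -0.1,"dy": 1,"dz": 0,"ax": 0,"ay": 0,"az": 0,"gripper": -1}]'

```text
time: 13.9
eef_pos: [0.5656, 0.2985, 0.2641]
tcp_rot: [0.167, 0.986, -0.001, -0.001]
contact_force: [-0.3, -0.5, -9.5]
opening: 0.412
finger_force: 83.5
```

Call:
jog_arm --increments '[{"dx": -0.017,"dy": 0.17,"dz": 0,"ax": 0,"ay": 0,"az": 0,"gripper": -1},{"dx": -0.017,"dy": 0.17,"dz": -0.1,"ax": 0,"ay": 0,"az": 0,"gripper": -1},{"dx": -0.017,"dy": 0.17,"dz": -0.25,"ax": 0,"ay": 0,"az": 0,"gripper": -1},{"dx": -0.017,"dy": 0.17,"dz": -0.4,"ax": 0,"ay": 0,"az": 0,"gripper": -1},{"dx": -0.017,"dy": 0.17,"dz": -0.4,"ax": 0,"ay": 0,"az": 0,"gripper": -1},{"dx": -0.017,"dy": 0.17,"dz": -0.4,"ax": 0,"ay": 0,"az": 0,"gripper": -1}]'

```text
time: 14.5
eef_pos: [0.564, 0.3177, 0.2167]
tcp_rot: [0.168, 0.986, -0.001, -0.001]
contact_force: [0.5, -0.6, -9.2]
opening: 0.413
finger_force: 83.3
```

```bash
python3 - <<'E'
from fit import *; import pickle
s=get_state();print(s['eef_pos'],s['contact_force'])
c=shot('wrist');pickle.dump(c,open('w5.pkl','wb'));cv2.imwrite('pics/w5.png',cv2.resize(c['frame'][80:280,200:440],None,fx=3,fy=3))
axis(c)
E
```

```text
[0.5640016  0.31768097 0.21672461] [ 0.45078374 -0.55564498 -9.16126172]
-0.01 1103 [ 0.0018 -0.0003] max x 0.0214 y -0.029 0.0289
0.045 283 [0.0172 0.0014] max x 0.0272 y -0.0249 0.0249
0.05 99 [ 0.001  -0.0004] max x 0.0272 y -0.0249 0.024
0.06 19 [0.0016 0.0004] max x 0.0201 y -0.0141 0.0132
0.085 135 [ 0.0015 -0.0001] max x 0.0199 y -0.0167 0.017
```

View pics/w5.png

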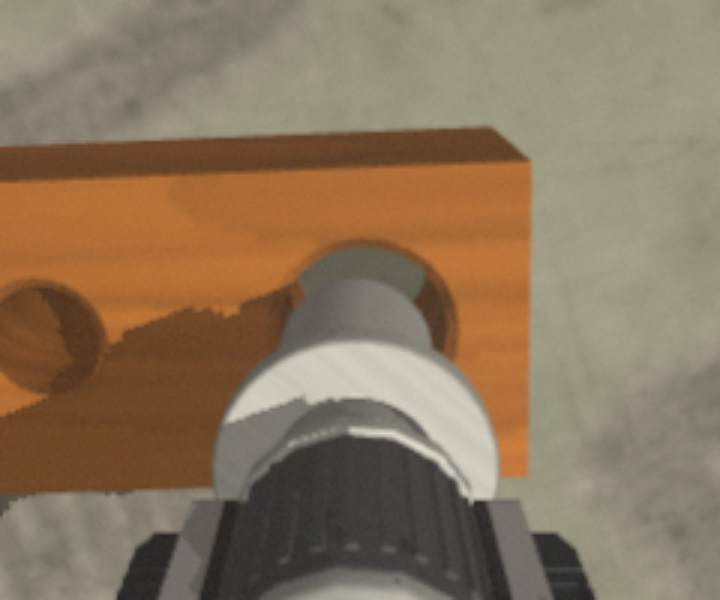

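The tube is just above the large hole, whose far edge is at crop (365,240) and right edge at (458,322). The hole's centre lies slightly to the right of the tube. I work out the last shift.

```bash
python3 - <<'E'
from h import *; import pickle
from scipy.optimize import least_squares
c=pickle.load(open('w5.pkl','rb'))
Q=np.array([at_z(c,200+u/3,80+v/3,.08) for u,v in((365,239),(410,253),(440,280),(456,310),(458,330),(318,253))])
f=least_squares(lambda t:np.hypot(Q[:,0]-t[0],Q[:,1]-t[1])-.022,[.562,.319]);print(f.x,f.fun.round(4))
E
```

```text
[0.56203727 0.32165082] [ 0.0003 -0.0007 -0.0006  0.0005  0.0009  0.0008]
```

Call:
jog_arm --increments '[{"dx": -0.004,"dy": 0.018,"dz": 0,"ax": 0,"ay": 0,"az": 0,"gripper": -1},{"dx": -0.004,"dy": 0.018,"dz": 0,"ax": 0,"ay": 0,"az": 0,"gripper": -1},{"dx": -0.004,"dy": 0.018,"dz": -0.07,"ax": 0,"ay": 0,"az": 0,"gripper": -1},{"dx": -0.004,"dy": 0.018,"dz": -0.14,"ax": 0,"ay": 0,"az": 0,"gripper": -1},{"dx": -0.004,"dy": 0.018,"dz": -0.21,"ax": 0,"ay": 0,"az": 0,"gripper": -1},{"dx": -0.004,"dy": 0.018,"dz": -0.25,"ax": 0,"ay": 0,"az": 0,"gripper": -1},{"dx": -0.004,"dy": 0.018,"dz": -0.25,"ax": 0,"ay": 0,"az": 0,"gripper": -1}]'

```text
time: 15.25
eef_pos: [0.5629, 0.3209, 0.1857]
tcp_rot: [0.167, 0.986, -0.001, -0.001]
contact_force: [-0.2, -0.3, -9.3]
opening: 0.416
finger_force: 83.5
```

Call:
jog_arm --increments '[{"dx": 0,"dy": 0,"dz": -0.1,"ax": 0,"ay": 0,"az": 0,"gripper": -1},{"dx": 0,"dy": 0,"dz": -0.2,"ax": 0,"ay": 0,"az": 0,"gripper": -1},{"dx": 0,"dy": 0,"dz": -0.3,"ax": 0,"ay": 0,"az": 0,"gripper": -1},{"dx": 0,"dy": 0,"dz": -0.36,"ax": 0,"ay": 0,"az": 0,"gripper": -1},{"dx": 0,"dy": 0,"dz": -0.36,"ax": 0,"ay": 0,"az": 0,"gripper": -1},{"dx": 0,"dy": 0,"dz": -0.36,"ax": 0,"ay": 0,"az": 0,"gripper": -1}]'

```text
time: 15.85
eef_pos: [0.5635, 0.3213, 0.1442]
tcp_rot: [0.167, 0.986, -0.0, -0.0]
contact_force: [0.8, -0.5, -9.2]
opening: 0.415
finger_force: 83.5
```

Call:
jog_arm --increments '[{"dx": 0,"dy": 0,"dz": -0.02,"ax": 0,"ay": 0,"az": 0,"gripper": -1},{"dx": 0,"dy": 0,"dz": -0.03,"ax": 0,"ay": 0,"az": 0,"gripper": -1},{"dx": 0,"dy": 0,"dz": -0.03,"ax": 0,"ay": 0,"az": 0,"gripper": -1}]'

```text
time: 16.15
eef_pos: [0.5635, 0.3213, 0.141]
tcp_rot: [0.167, 0.986, -0.0, -0.0]
contact_force: [0.0, 0.0, -9.3]
opening: 0.415
finger_force: 83.6
```

Call:
jog_arm --increments '[{"dx": 0,"dy": 0,"dz": -0.015,"ax": 0,"ay": 0,"az": 0,"gripper": -1},{"dx": 0,"dy": 0,"dz": -0.02,"ax": 0,"ay": 0,"az": 0,"gripper": -1},{"dx": 0,"dy": 0,"dz": -0.02,"ax": 0,"ay": 0,"az": 0,"gripper": -1}]'

```text
time: 16.45
eef_pos: [0.5635, 0.3212, 0.1383]
tcp_rot: [0.167, 0.986, -0.0, -0.0]
contact_force: [0.3, -0.1, -9.2]
opening: 0.419
finger_force: 83.6
```

Call:
jog_arm --increments '[{"dx": 0,"dy": 0,"dz": -0.015,"ax": 0,"ay": 0,"az": 0,"gripper": -1},{"dx": 0,"dy": 0,"dz": -0.02,"ax": 0,"ay": 0,"az": 0,"gripper": -1},{"dx": 0,"dy": 0,"dz": -0.02,"ax": 0,"ay": 0,"az": 0,"gripper": -1}]'

```text
time: 16.75
eef_pos: [0.5635, 0.3212, 0.1358]
tcp_rot: [0.167, 0.986, -0.0, -0.0]
contact_force: [0.4, -0.5, -8.7]
opening: 0.418
finger_force: 83.6
```

Call:
jog_arm --increments '[{"dx": 0,"dy": 0,"dz": -0.007,"ax": 0,"ay": 0,"az": 0,"gripper": -1},{"dx": 0,"dy": 0,"dz": -0.008,"ax": 0,"ay": 0,"az": 0,"gripper": -1}]'

```text
time: 16.95
eef_pos: [0.5637, 0.3213, 0.1356]
tcp_rot: [0.167, 0.986, -0.0, -0.0]
contact_force: [-1.7, -1.3, -5.8]
opening: 0.415
finger_force: 83.6
```

Call:
jog_arm --increments '[{"dx": 0,"dy": 0,"dz": -0.008,"ax": 0,"ay": 0,"az": 0,"gripper": -1},{"dx": 0,"dy": 0,"dz": -0.012,"ax": 0,"ay": 0,"az": 0,"gripper": -1},{"dx": 0,"dy": 0,"dz": -0.012,"ax": 0,"ay": 0,"az": 0,"gripper": -1}]'

```text
time: 17.25
eef_pos: [0.5639, 0.3213, 0.1356]
tcp_rot: [0.167, 0.986, -0.0, 0.0]
contact_force: [-4.4, -2.6, 2.3]
opening: 0.414
finger_force: 84.6
```

Call:
jog_arm --increments '[{"dx": 0,"dy": 0,"dz": 0,"ax": 0,"ay": 0,"az": 0,"gripper": 0},{"dx": 0,"dy": 0,"dz": 0,"ax": 0,"ay": 0,"az": 0,"gripper": 0.3},{"dx": 0,"dy": 0,"dz": 0,"ax": 0,"ay": 0,"az": 0,"gripper": 0.6},{"dx": 0,"dy": 0,"dz": 0.02,"ax": 0,"ay": 0,"az": 0,"gripper": 0.6},{"dx": 0,"dy": 0,"dz": 0.02,"ax": 0,"ay": 0,"az": 0,"gripper": 0.6}]'

```text
time: 17.75
eef_pos: [0.5642, 0.3215, 0.1368]
tcp_rot: [0.167, 0.986, 0.0, 0.001]
contact_force: [-0.1, 0.9, -0.5]
opening: 0.802
finger_force: 0.0
```

Call:
jog_arm --increments '[{"dx": 0,"dy": 0,"dz": 0.1,"ax": 0,"ay": 0,"az": 0,"gripper": 0.8},{"dx": 0,"dy": 0,"dz": 0.3,"ax": 0,"ay": 0,"az": 0,"gripper": 0.8},{"dx": 0,"dy": 0,"dz": 0.6,"ax": 0,"ay": 0,"az": 0,"gripper": 0.8},{"dx": 0,"dy": 0,"dz": 0.9,"ax": 0,"ay": 0,"az": 0,"gripper": 0.8},{"dx": 0,"dy": 0,"dz": 1,"ax": 0,"ay": 0,"az": 0,"gripper": 0.8},{"dx": 0,"dy": 0,"dz": 1,"ax": 0,"ay": 0,"az": 0,"gripper": 0.8}]'

```text
time: 18.35
eef_pos: [0.5648, 0.3218, 0.2597]
tcp_rot: [0.167, 0.986, 0.002, 0.003]
contact_force: [-0.6, 0.4, -0.5]
opening: 0.903
finger_force: 0.0
```

```bash
python3 - <<'E'
from h import *
s=get_state();print(s['eef_pos'],s['contact_force'],s['time'])
c=shot('scene');cv2.imwrite('pics/s2.png',cv2.resize(c['frame'][100:300,180:480],None,fx=2.6,fy=2.6))
c=shot('wrist');cv2.imwrite('pics/w6.png',c['frame'])
P=np.array([at_d(c,u,v) for v in range(100,330,2) for u in range(200,440,2)])
t=P[(P[:,2]>.083)&(P[:,2]<.093)&(np.hypot(P[:,0]-.562,P[:,1]-.32)<.045)];print('flange z',np.median(t[:,2]),len(t),t.min(0),t.max(0))
E
```

```text
[0.56484056 0.32178959 0.25969414] [-0.62233406  0.36698328 -0.45647086] 18.35
flange z 0.0871077907984863 229 [0.53692619 0.29648524 0.08378869] [0.57987974 0.34709746 0.08930191]
```

View pics/s2.png

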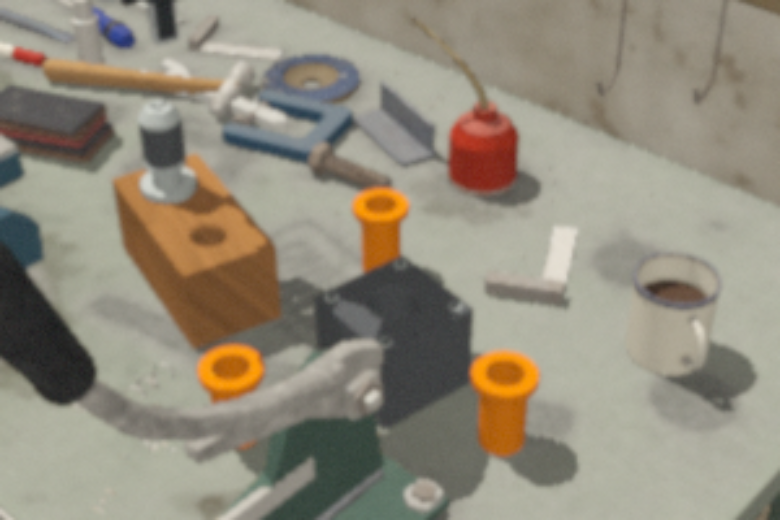

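The scene crop shows the chuck standing upright with the sleeve's flange flat on the rack at (167,182). The block is empty, and the bolt (345,165), the square (540,275) and the mug (675,310) are where they were. The robot is clear, so I hand in.

```bash
python3 -c "
from plant import job;print(job.sign_off())"
```

```text
the job is handed in; nothing more can be done
None
```

Handed in at about 18 s: the chuck and sleeve are joined by friction and stand upright in the rack's large hole with the flange on the wood; the peak load on the block was about 33 N by estimate, and the bolt, square and mug were not touched.

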